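# Slide the drip tray home under the dispenser

## Robot

A 6-joint arm with a two-finger parallel gripper is mounted at the origin on the work surface. World frame = base frame: x ahead of the robot, y to its left, z up, the work surface at z = 0. Lengths are in m, angles in rad, forces in N, time in s.
With the tool pointing down it reaches from about 0.3 to 0.775 m from the base axis. Payload 14.6 kg.
Tool frame: the origin (TCP) lies at the very end of the fingers, on their centre line; the grasp point (between the pads) lies 19 mm behind it; z points along the fingers, y is the line along which they close (so a half turn about z gives the same grasp; the last joint's range is limited). The gripper opens to 94 mm and grips with 3 to 60 N. Pads are 16 mm wide; open, the fingers measure 119 mm over their backs; the gripper's body (75 mm by 177 mm) begins 78 mm behind the grasp point.
Start: joints at [1.055, 0.3, 1.521, -0, 1.321, -0.067], TCP at [0.239, 0.496, 0.205] pointing down, gripper open.
Joint ranges: [-3.03, 3.03], [-0.79, 2.21], [0.23, 2.52], [-1.04, 4.18], [0, 3.07], [-2.55, 2.55]. Speed limits (rad/s): [2.22, 2.22, 2.57, 3.14, 3.14, 3.14].

## Interface

Orientations are given as [roll, pitch, yaw] about the fixed x, y, z axes, in that order (R = Rz(yaw) Ry(pitch) Rx(roll)).
In Python, from station import ctrl gives the robot as it stands.
- The arm moves only by the shell command python3 -m pendant 'ROWS' [OPENING] [FORCE]. ROWS is JSON, a list of rows, each a list of 2 entries, a list of its own where there are three numbers: the shift along the world's x, y, z in cm, then the turn about the world's z in rad. A call has 1 to 20 rows; each row shifts and turns the commanded pose from where the row before left it; what a row does not reach is not made up. A row lasts 1/12 s, in which the tool goes at most 41.7 mm and 7.16 degrees, less where a joint would pass 70% of its speed; a pose out of reach is approached as far as the arm can. A call is refused whole if a number of a shift passes 4.17 or a number of a turn 0.125, either way. A call with a gripper value outside its range is refused whole. OPENING is the opening, from 0 (shut) to 1 (fully open), set as the call begins (- or left out, the last holds). The fingers move at their own pace and stop on an object; FORCE is the grip in N (left out, the last holds). Time passes only in rows, so rows that do not move let the fingers close. It gives the time, the measured TCP pose, the force, the opening and the grip force at its end, in the units of the state.
- ctrl.get_obs(): the state, without advancing time (a new reading comes with each control period).
- ctrl.camera(name): name is "scene" or "top" or "wrist"; returns a dict with "color" (384x512x3 uint8, red, green, blue), "intrinsics" (3x3 intrinsics, pixels), "camera_from_world" (4x4, takes a point from world to camera coordinates). Camera axes: x right, y down, z forward; pixel columns grow to the right and rows downward; lengths in m; the calibration is good to about 2 mm. A picture is of the moment at which its call begins. There is no depth.
- ctrl.hand_in(): hands the job in; it is judged then, once.
The state is a dict: "time_s": time; "qpos": joint angles; "joint_vel": joint speeds; "tau": joint torques, N m; "ee_pos": TCP position; "eef_rot": TCP orientation; "force": force on the tool from outside, world axes, zero at the start; "moment": the same for the moment, N m; "grip_width": finger opening in m; "grip_force": force on a finger pad.
Only numpy, scipy, OpenCV 4.12 (cv2) and the standard library are available. Lean on these libraries where they do the work, as an engineer would, in place of code of your own. Each camera call takes 0.05 s, during which the arm holds its last target. There are 200 camera calls.

## Task

Push the flat steel drip tray along the counter into the open end of the two lipped runners in front of the grey drinks dispenser, and slide it fully home against its stop, wherever that has been set, so that both sprung catches snap into its side notches. Feel your way in, do not ram it, leave the mug, bowl and chimney cake beside the dock where they are, and finish clear of the tray.

Things in the scene. Friction and masses are not known exactly. Their poses are not given: they have to be found in the camera images.
- tray_center (a point): Centre (14 mm above the counter) of the loose steel drip tray, a closed block 160 long (x), 110 wide (y), 28 mm high, 0.35 to 0.7 kg; nothing on it to grip. x points to its nose (8 mm corner chamfers); the tail is flat, at x = -80. Each long side has a notch 14 long, 8 deep, 15 mm ahead of centre, roofed by the top 5 mm. Lies flat; z up.
- dock: Fixed dock. Origin: middle of the runners' mouth at counter height; x points straight in, y across, z up. Steel side walls from x = 0 to 120 mm, inner faces at y = +-57, outer +-63, 35 mm high, with lips overhanging 12 mm inward 31 mm above the counter (no way in from above). Ahead of the mouth the walls flare to y = +-66 at x = -26. The counter is the floor.
- runner_mid (a point): Fixed point of the dock (its axes) between the runners, 60 mm inside the mouth, 14 mm up. A rigid stop bar lies across the runners on a clamped slide left at a different, UNMEASURED depth each time: its face is 100 to 140 mm inside the mouth, so the tray's centre ends 20 to 60 mm inside, tail sticking out: feel for it. Dispenser (270 high) from 180 mm inside, spout at 146, 106 up.
- catch_l (a joint): Sprung round catch, 12 mm wide, in the +y runner wall, always 65 mm before the stop bar: metres pushed back (0 = out, 6 mm proud of the wall; at most 0.007). The tray's nose meets both about 70 mm before home and must be pushed past: a hump of some 4 to 15 N over 1 to 6 N of sliding friction. They ride its sides at about 0.004 and snap to 0 in the notches at home.
- catch_r (a joint): The same catch in the -y runner wall.
- mug: White mug, 80 mm wide, 90 mm high: a bystander, to be left alone. Origin under its middle.
- cake: Brown hollow chimney cake standing upright, 72 mm wide, 120 mm high: a bystander, to be left alone. Origin under its middle.
- bowl: Blue bowl, 100 mm wide, 50 mm high: a bystander, to be left alone. Origin under its middle.

How it is judged:
On the way:
1. the tray's nose has entered the mouth, in line with the runners (x of tray_center in the frame of dock between -0.06 and 0 m and y of tray_center in the frame of dock between -0.005 and 0.005 m and angle between the x axis of tray_center and the x axis of dock, either way round below 0.06 rad), for 0.1 s.
At the end, for the whole second after the job is handed in: The tray lies flat between the runners, its centre 18 to 64 mm inside the mouth, in line with them (0.04 rad, 5 mm), both catches snapped out into its notches (pushed back less than 2 mm), which happens only against the stop, at rest (x of tray_center in the frame of dock between 0.018 and 0.064 m and y of tray_center in the frame of dock between -0.005 and 0.005 m and z of tray_center in the frame of dock between 0.009 and 0.019 m and angle between the x axis of tray_center and the x axis of dock, either way round below 0.04 rad and value of joint each of catch_l, catch_r below 0.002 m and linear speed of tray below 0.01 m/s); the robot touches nothing.
It fails at once if the tray is rammed against the dock (more than 60 N) (contact force between tray and dock above 60 N).
It fails at once if the mug, bowl or chimney cake beside the dock is moved more than 30 mm (distance of any of mug, cake, bowl from where it was at the start of the episode above 0.03 m).
It also fails if it takes over 72 s, if anything falls off the work surface, if the arm or the gripper's body presses on something with over 40 N, if the wrist force passes 120 N, or if a joint passes its speed limit or range.

## Working session

There is one attempt and no reset: what is moved stays moved. The work goes in short steps, Python scripts to look and compute and a shell command to move; the robot and the scene stay as the last step left them, time stands still between calls to the robot, and variables do not carry over. Pictures are saved under pics/ and viewed, at most 10 in all, crops included, and the job is handed in when it is done.

```bash
mkdir -p pics; ls; cat > h.py <<'E'
from station import ctrl
import numpy as np, cv2
def snap(n,f):
    d=ctrl.camera(n); cv2.imwrite(f,cv2.cvtColor(d["color"],cv2.COLOR_RGB2BGR)); np.savez(f+".npz",K=d["intrinsics"],T=d["camera_from_world"]); return d
def unproj(f,pts,z):
    c=np.load(f+".npz");K,T=c["K"],c["T"];R,t=T[:3,:3],T[:3,3];o=-R.T@t;out=[]
    for u,v in pts:
        r=R.T@np.linalg.inv(K)@[u,v,1]; out.append(o+r*(z-o[2])/r[2])
    return np.array(out)
E
python3 - <<'E'
from h import *
for n in("top","scene"):
    d=snap(n,f"pics/{n}0.png"); c=-d["camera_from_world"][:3,:3].T@d["camera_from_world"][:3,3]; print(n,c.round(3),d["intrinsics"][0,0])
o=ctrl.get_obs(); print(o["time_s"],o["ee_pos"],o["eef_rot"],o["force"])
a=cv2.imread("pics/top0.png"); b=cv2.imread("pics/scene0.png")
cv2.imwrite("pics/t0.png",cv2.resize(a,(800,600),interpolation=cv2.INTER_CUBIC))
E
```

```text
pics
top [0.451 0.022 0.788] 386.55327717225686
scene [ 0.896 -0.188  0.644] 394.9389195768184
0.1 [0.23852497 0.49534305 0.20496617] [-3.14059947e+00 -6.88955620e-05  2.69283951e+00] [0.3260505  0.53691144 0.42287607]
```

View pics/t0.png

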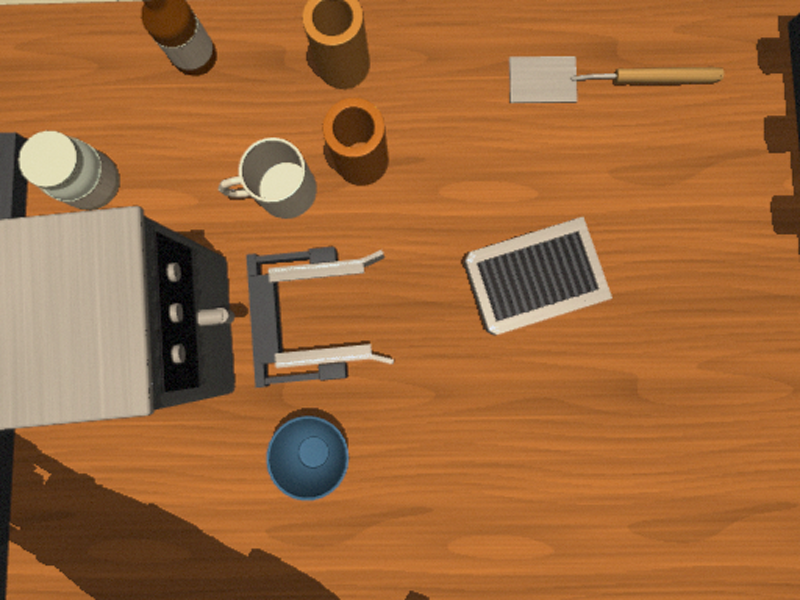

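View pics/scene0.png

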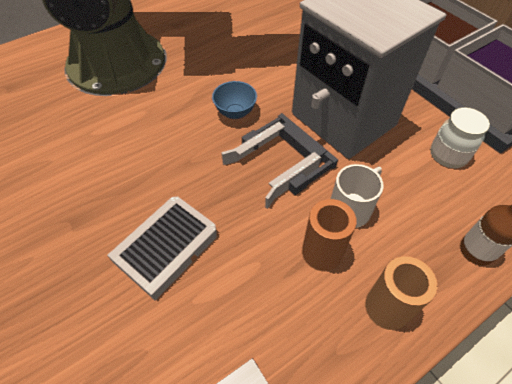

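The top picture shows the tray (800x600 px) with its nose at about (465,260)-(492,332) and its tail at (583,218)-(610,297). The dock's mouth is near (365,268)/(370,352) and opens to the right. The mug and bowl stand on either side. I'll enlarge it to get accurate corners.

```bash
python3 - <<'E'
from h import *
a=cv2.imread("pics/top0.png")
# crop cols 150..400, rows 130..260
cv2.imwrite("pics/t0c.png",cv2.resize(a[130:260,150:400],None,fx=3.2,fy=3.2,interpolation=cv2.INTER_CUBIC))
E
```

```text
(no output)
```

View pics/t0c.png

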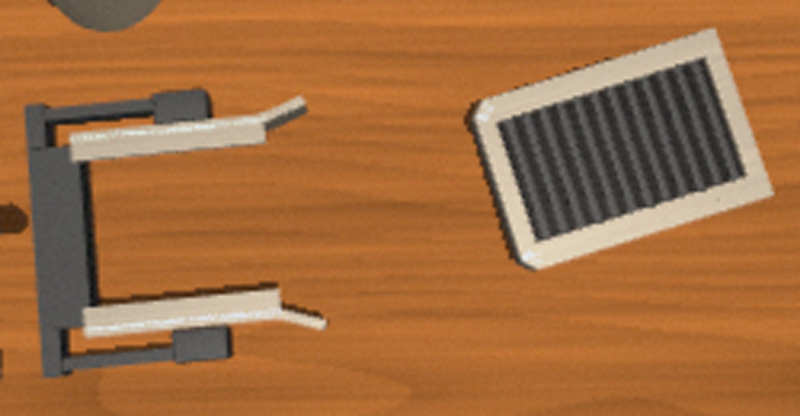

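```bash
cat > m.py <<'E'
from h import *
def P(pts,z,f="pics/top0.png"): return unproj(f,[(150+(x-1)/3.2,130+(y-1)/3.2) for x,y in pts],z)[:,:2]
m=P([(266,142),(279,287),(264,117),(281,311)],.035); l=P([(72,160),(83,309),(70,137),(85,335)],.035)
print(m.round(4),l.round(4),sep="\n"); O=m.mean(0); B=l.mean(0); d=B-O; print("O",O,"len",np.linalg.norm(d),"yaw",np.arctan2(d[1],d[0]))
w=m[0]-m[1]; print("perp yaw", np.arctan2(-w[0],w[1]), "widths",np.linalg.norm(w),np.linalg.norm(m[2]-m[3]))
t=P([(715,28),(773,190)],.028); n=P([(472,108),(490,97),(520,262),(540,270)],.028)
print("tail",t.round(4),np.linalg.norm(t[0]-t[1])); print(n.round(4))
e=t[1]-t[0]; 
nm=n.mean(0); tm=t.mean(0); print("tailmid",tm,"nosemid",nm,"yaw",np.arctan2(*(nm-tm)[::-1]),"perp",np.arctan2(e[0],-e[1])*1,"len",np.linalg.norm(nm-tm))
s=P([(90,160),(98,308)],.03); print("stop",s)
for nme,p,z in(("mug",(273,168),.09),("bowl",(308,457),.05),("cake",(354,127),.12)): print(nme,unproj("pics/top0.png",[(p[0]*.64,p[1]*.64)],z)[0])
E
python3 m.py
```

```text
[[0.5545 0.0812]
 [0.4656 0.0742]
 [0.5701 0.0823]
 [0.4511 0.0732]]
[[0.5456 0.2009]
 [0.4543 0.1936]
 [0.5599 0.2023]
 [0.4386 0.1922]]
O [0.51029469 0.07772562] len 0.12001015291648477 yaw 1.6600349231954608
perp yaw -1.4920244833382141 widths 0.08921336942003485 0.11935315280821727
tail [[ 0.6217 -0.1989]
 [ 0.5198 -0.2292]] 0.10632942846010157
[[ 0.5743 -0.0464]
 [ 0.581  -0.0578]
 [ 0.4784 -0.073 ]
 [ 0.4733 -0.0851]]
tailmid [ 0.57073855 -0.21401009] nosemid [ 0.5267522  -0.06556898] yaw 1.8588752839939715 perp -1.2817315373242388 len 0.15482106215796054
stop [[0.54602803 0.19093394]
 [0.45474775 0.18548466]]
mug [0.67423646 0.1841758  0.09      ]
bowl [0.33051795 0.14902016 0.05      ]
cake [0.71096651 0.08414565 0.12      ]
```

```bash
python3 -m pendant '[[[-0.8,-3.9,0.8],0],[[-0.8,-3.9,0.8],0],[[-0.8,-3.9,0.8],0],[[-0.8,-3.9,0.8],0],[[-0.8,-3.9,0.8],0],[[1.4,-3.3,0],-0.06],[[1.4,-3.3,0],-0.06],[[1.4,-3.3,0],-0.06],[[1.4,-3.3,0],-0.06],[[1.4,-3.3,0],-0.06],[[1.4,-3.3,0],-0.06],[[1.4,-3.3,0],-0.06],[[1.4,-3.3,0],-0.06],[[1.4,-3.3,0],-0.06],[[1.6,-3.4,0],-0.06],[[1.6,-3.4,0],-0.06],[[1.6,-3.4,0],-0.06],[[1.6,-3.4,0],-0.06],[[1.6,-3.4,0],-0.06],[[1.6,-3.4,0],0]]' 0.72
```

```text
time_s: 1.77
ee_pos: [0.4209, -0.2025, 0.2451]
eef_rot: [-3.141, -0.0, 1.848]
force: [0.1, 0.8, 0.4]
grip_width: 0.0676
grip_force: 0.0
```

```bash
python3 -m pendant '[[[3.1,-0.8,0],0.01],[[3.1,-0.8,0],0],[[3.1,-0.8,0],0],[[3.1,-0.8,0],0],[[3.1,-0.8,0],0],[[0,0,-3],0],[[0,0,-3],0],[[0,0,-3],0],[[0,0,-3],0],[[0,0,-3],0],[[0,0,-3],0],[[0,0,-3],0],[[0,0,0],0],[[0,0,0],0]]'
python3 - <<'E'
from h import *
snap("top","pics/top1.png"); a=cv2.imread("pics/top1.png")
cv2.imwrite("pics/t1c.png",cv2.resize(a[130:260,150:400],None,fx=3.2,fy=3.2,interpolation=cv2.INTER_CUBIC))
E
```

```text
time_s: 2.93
ee_pos: [0.575, -0.2402, 0.0347]
eef_rot: [-3.14, -0.002, 1.863]
force: [-0.4, -0.1, 1.1]
grip_width: 0.0678
grip_force: 0.0
```

View pics/t1c.png

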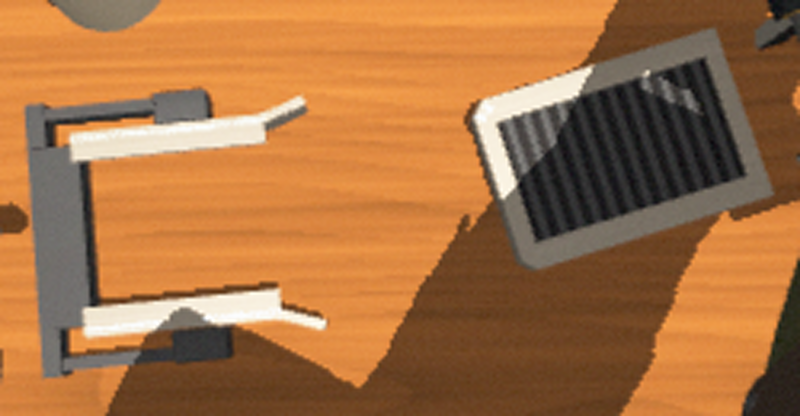

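The picture shows the tray unmoved, with its tail edge at (715,28)-(773,190). The finger, at about (765,35), is clear of it. I'll lower the tool and feel for contact.

```bash
python3 -m pendant '[[[0.3,0.1,-1.2],0],[[0,0,-1.1],0],[[0,0,0],0],[[-0.11,0.38,0],0],[[-0.11,0.38,0],0],[[-0.11,0.38,0],0],[[-0.06,0.19,0],0],[[-0.06,0.19,0],0],[[0,0,0],0]]'; python3 -m pendant '[[[-0.06,0.19,0],0],[[-0.06,0.19,0],0],[[0,0,0],0]]'; python3 -m pendant '[[[-0.06,0.19,0],0],[[-0.06,0.19,0],0],[[0,0,0],0]]'
```

```text
time_s: 3.73
ee_pos: [0.5742, -0.2239, 0.0127]
eef_rot: [3.141, 0.0, 1.863]
force: [-1.0, 0.1, 0.1]
grip_width: 0.0675
grip_force: 0.0
time_s: 3.98
ee_pos: [0.573, -0.2205, 0.0126]
eef_rot: [3.141, 0.001, 1.863]
force: [0.5, -0.6, 0.7]
grip_width: 0.0677
grip_force: 0.4
time_s: 4.23
ee_pos: [0.5718, -0.2166, 0.0126]
eef_rot: [3.141, 0.0, 1.863]
force: [0.3, -2.0, 1.0]
grip_width: 0.0675
grip_force: 1.2
```

```bash
python3 -m pendant '[[[-0.09,0.29,0],0],[[-0.11,0.38,0],0],[[-0.12,0.38,0],0],[[-0.11,0.38,0],0],[[-0.12,0.38,0],0],[[-0.11,0.38,0],0],[[-0.12,0.38,0],0],[[-0.11,0.38,0],0],[[-0.12,0.38,0],0],[[-0.11,0.38,0],0],[[-0.09,0.29,0],0],[[0,0,0],0]]'
python3 - <<'E'
from h import *
snap("top","pics/top2.png"); a=cv2.imread("pics/top2.png")
cv2.imwrite("pics/t2c.png",cv2.resize(a[130:260,150:400],None,fx=3.2,fy=3.2,interpolation=cv2.INTER_CUBIC))
E
```

```text
time_s: 5.23
ee_pos: [0.5594, -0.1759, 0.0124]
eef_rot: [-3.141, -0.001, 1.863]
force: [0.9, -0.3, 0.0]
grip_width: 0.0677
grip_force: 0.3
```

View pics/t2c.png

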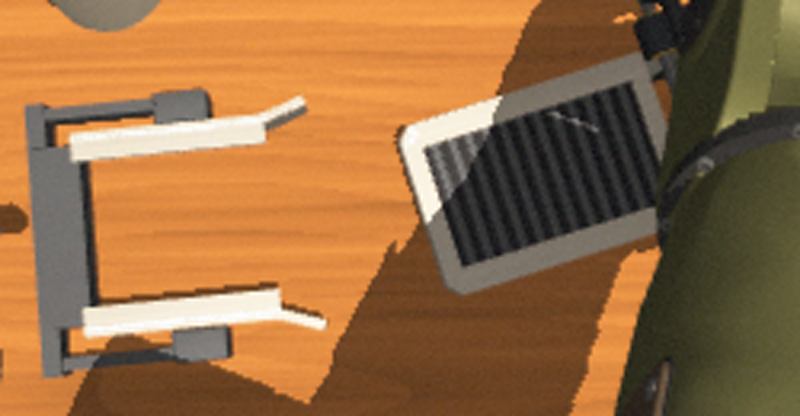

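The picture shows the tray's nose at about (402,133)-(462,293), and the tail is hidden under the arm. Next I'll fit the tray's visible edges from the colour mask.

```bash
cat > tr.py <<'E'
from h import *
O=np.array([.5103,.0777]); YD=1.655
d=np.array([np.cos(YD),np.sin(YD)]); n=np.array([-d[1],d[0]])
def edges(f,x0,x1,guess,show=True):
    """guess=(cx,cy,yaw) world; refine by sampling saturation across the left, right and nose edges"""
    c=np.load(f+".npz");K,T=c["K"],c["T"]; S=cv2.cvtColor(cv2.imread(f),cv2.COLOR_BGR2HSV)[...,1].astype(np.float32)
    cx,cy,yaw=guess
    def samp(pl):
        a,b=np.cos(yaw),np.sin(yaw); w=np.c_[cx+a*pl[:,0]-b*pl[:,1],cy+b*pl[:,0]+a*pl[:,1],np.full(len(pl),.028)]
        q=(K@(T[:3,:3]@w.T+T[:3,3:])).T; q=(q[:,:2]/q[:,2:]).astype(np.float32)
        return cv2.remap(S,q[None,:,0],q[None,:,1],cv2.INTER_LINEAR)[0]
    h=np.arange(-.012,.0121,.0004)
    for it in range(4):
        res={}
        for k,s in(("L",1),("R",-1),("N",0)):
            t=np.linspace(x0,x1,25) if s else np.linspace(-.04,.04,25); e=[]
            for v in t:
                pl=np.c_[np.full(len(h),v),s*(.055+h)] if s else np.c_[.08+h,np.full(len(h),v)]
                g=np.diff(cv2.GaussianBlur(samp(pl)[None],(0,0),2)[0]); e.append(h[g.argmax()]+.0002)
            e=np.array(e); ok=abs(e-np.median(e))<.003; p=np.polyfit(t[ok],e[ok],1); res[k]=(np.polyval(p,0),p[0],ok.sum(),np.median(e))
        dl=(res["L"][0]-res["R"][0])/2; dy=(res["L"][1]-res["R"][1])/2
        df=res["N"][3]
        a,b=np.cos(yaw),np.sin(yaw); cx+=a*df-b*dl; cy+=b*df+a*dl; yaw+=dy
    r=np.array([cx,cy])-O
    if show: print({k:np.round(v,4) for k,v in res.items()})
    print("tray",np.round([cx,cy,yaw],4),"dock x,y,yaw",np.round([r@d,r@n,yaw-YD],4))
    return cx,cy,yaw
E
python3 - <<'E'
from tr import *
edges("pics/top0.png",-.07,.06,(.548,-.137,1.86))
edges("pics/top2.png",-.05,.06,(.535,-.092,1.86))
E
```

```text
{'L': array([4.0e-04, 1.5e-03, 2.5e+01, 2.0e-04]), 'R': array([3.0e-04, 1.7e-03, 2.5e+01, 2.0e-04]), 'N': array([1.0e-04, 6.0e-04, 2.5e+01, 2.0e-04])}
tray [ 0.5462 -0.1338  1.858 ] dock x,y,yaw [-0.2138 -0.018   0.203 ]
{'L': array([ 2.0e-04, -5.0e-04,  2.5e+01,  2.0e-04]), 'R': array([2.0e-04, 1.5e-03, 2.5e+01, 2.0e-04]), 'N': array([ 1.0e-04, -2.1e-03,  2.5e+01,  2.0e-04])}
tray [ 0.532  -0.0891  1.8624] dock x,y,yaw [-0.1681 -0.0076  0.2074]
```

```bash
python3 - <<'E'
import numpy as np
from tr import O,d,n
th0=.2074;R=.355;th=np.linspace(th0,0,21)
x=-.168+R*(np.sin(th0)-np.sin(th)); y=-.0076+R*(np.cos(th)-np.cos(th0))
px=x-.091*np.cos(th)+.001*np.sin(th); py=y-.091*np.sin(th)-.001*np.cos(th)
W=O+np.outer(px,d)+np.outer(py,n); print((np.diff(W,axis=0)*100).round(2).tolist(),np.diff(th)[0],W[-1],y[-1],x[-1])
E
```

```text
[[-0.19, 0.33], [-0.19, 0.33], [-0.19, 0.33], [-0.18, 0.33], [-0.18, 0.33], [-0.18, 0.34], [-0.17, 0.34], [-0.17, 0.34], [-0.17, 0.34], [-0.16, 0.34], [-0.16, 0.34], [-0.16, 0.35], [-0.15, 0.35], [-0.15, 0.35], [-0.15, 0.35], [-0.14, 0.35], [-0.14, 0.35], [-0.13, 0.35], [-0.13, 0.36], [-0.13, 0.36]] -0.01036999999999999 [ 0.52692364 -0.10745761] 7.790540783069073e-06 -0.09489970720275093
```

```bash
python3 -m pendant '[[[-0.19,0.33,0],-0.0104],[[-0.19,0.33,0],-0.0104],[[-0.19,0.33,0],-0.0104],[[-0.18,0.33,0],-0.0104],[[-0.18,0.33,0],-0.0104],[[-0.18,0.34,0],-0.0104],[[-0.17,0.34,0],-0.0104],[[-0.17,0.34,0],-0.0104],[[-0.17,0.34,0],-0.0104],[[-0.16,0.34,0],-0.0104],[[-0.16,0.34,0],-0.0104],[[-0.16,0.35,0],-0.0104],[[-0.15,0.35,0],-0.0104],[[-0.15,0.35,0],-0.0104],[[0,0,0],0]]'
python3 - <<'E'
from tr import *
snap("top","pics/top3.png"); edges("pics/top3.png",-.03,.06,(.518,-.04,1.72))
E
```

```text
time_s: 6.53
ee_pos: [0.5354, -0.1286, 0.0125]
eef_rot: [-3.141, -0.0, 1.717]
force: [0.8, 0.1, 0.7]
grip_width: 0.0674
grip_force: 0.0
{'L': array([2.0e-04, 1.5e-03, 2.5e+01, 2.0e-04]), 'R': array([ 3.0e-04, -6.0e-04,  2.5e+01,  2.0e-04]), 'N': array([-1.0e-04, -8.0e-04,  2.5e+01, -2.0e-04])}
tray [ 0.5212 -0.0391  1.7157] dock x,y,yaw [-0.1173 -0.0011  0.0607]
```

```bash
python3 -m pendant '[[[-0.15,0.35,0],-0.0104],[[-0.14,0.35,0],-0.0104],[[-0.14,0.35,0],-0.0104],[[-0.13,0.35,0],-0.0104],[[-0.13,0.36,0],-0.0104],[[-0.13,0.36,0],-0.01],[[-0.03,0.25,0],0],[[-0.02,0.25,0],0],[[-0.02,0.25,0],0],[[-0.02,0.25,0],0],[[0,0,0],0]]'
python3 - <<'E'
from tr import *
snap("top","pics/top4.png"); edges("pics/top4.png",-.02,.05,(.516,-.007,1.655))
a=cv2.imread("pics/top4.png"); cv2.imwrite("pics/t4c.png",cv2.resize(a[130:260,150:400],None,fx=3.2,fy=3.2,interpolation=cv2.INTER_CUBIC))
E
```

```text
time_s: 7.5
ee_pos: [0.5266, -0.0976, 0.0125]
eef_rot: [3.141, -0.0, 1.656]
force: [0.6, -1.4, 1.4]
grip_width: 0.0674
grip_force: 0.8
{'L': array([ 3.0e-04, -2.2e-03,  2.5e+01,  2.0e-04]), 'R': array([2.0e-04, 2.1e-03, 2.5e+01, 2.0e-04]), 'N': array([-2.0e-04, -9.0e-03,  2.5e+01, -2.0e-04])}
tray [ 0.5177 -0.0077  1.6541] dock x,y,yaw [-0.0857 -0.0002 -0.0009]
```

View pics/t4c.png

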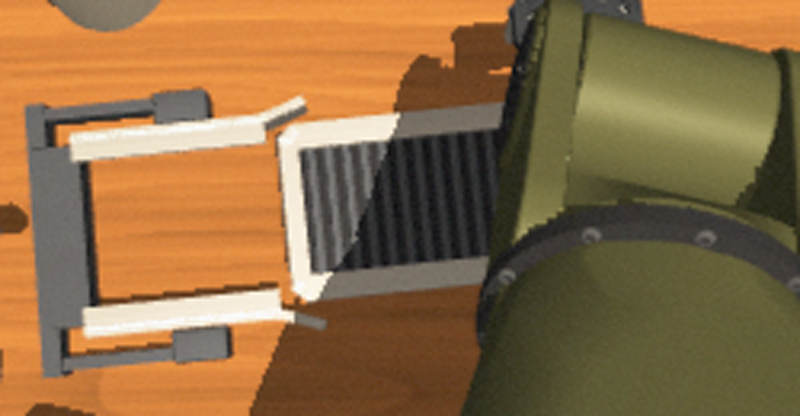

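The picture shows the nose at about (285,135)-(305,298). It is centred between the flare tips at (300,100) and (320,323), and in line with the runners. I'll go on gently, watching the force.

```bash
python3 -m pendant '[[[-0.02,0.2,0],0],[[-0.02,0.2,0],0],[[-0.02,0.2,0],0],[[-0.01,0.2,0],0],[[-0.02,0.2,0],0],[[-0.02,0.2,0],0]]';python3 -m pendant '[[[-0.02,0.2,0],0],[[-0.02,0.2,0],0],[[-0.02,0.2,0],0],[[-0.01,0.2,0],0],[[-0.02,0.2,0],0],[[-0.02,0.2,0],0]]';python3 -m pendant '[[[-0.02,0.2,0],0],[[-0.01,0.2,0],0],[[-0.02,0.2,0],0],[[0,0,0],0]]'
```

```text
time_s: 8.05
ee_pos: [0.5254, -0.0858, 0.0124]
eef_rot: [-3.142, -0.0, 1.655]
force: [0.5, -4.2, 1.5]
grip_width: 0.0678
grip_force: 2.3
time_s: 8.55
ee_pos: [0.5243, -0.0739, 0.0124]
eef_rot: [-3.142, -0.0, 1.655]
force: [0.4, -4.6, 2.5]
grip_width: 0.0677
grip_force: 2.2
time_s: 8.88
ee_pos: [0.5237, -0.0676, 0.0124]
eef_rot: [-3.141, -0.0, 1.655]
force: [0.7, -0.9, 0.7]
grip_width: 0.0677
grip_force: 0.3
```

```bash
for i in 1; do python3 -m pendant '[[[-0.01,0.15,0],0],[[-0.01,0.15,0],0],[[-0.02,0.15,0],0],[[-0.01,0.15,0],0]]'|sed -n 1,4p;done; python3 -m pendant '[[[-0.01,0.1,0],0],[[-0.01,0.1,0],0],[[-0.01,0.1,0],0],[[-0.01,0.1,0],0]]'|sed -n 1,4p;python3 -m pendant '[[[-0.01,0.1,0],0],[[-0.01,0.1,0],0],[[-0.01,0.1,0],0],[[0,0.1,0],0]]'|sed -n 1,4p
```

```text
time_s: 9.22
ee_pos: [0.5232, -0.0619, 0.0124]
eef_rot: [-3.141, -0.0, 1.655]
force: [0.7, -3.0, 0.7]
time_s: 9.55
ee_pos: [0.5229, -0.058, 0.0124]
eef_rot: [-3.141, -0.0, 1.655]
force: [1.1, -2.5, 0.1]
time_s: 9.88
ee_pos: [0.5226, -0.0539, 0.0124]
eef_rot: [-3.141, -0.0, 1.655]
force: [0.3, -2.4, -0.3]
```

```bash
python3 -m pendant '[[[-0.01,0.1,0],0],[[-0.01,0.1,0],0],[[-0.01,0.1,0],0]]'|sed -n 1,4p;python3 -m pendant '[[[-0.01,0.1,0],0],[[-0.01,0.1,0],0],[[0,0.1,0],0]]'|sed -n 1,4p
```

```text
time_s: 10.13
ee_pos: [0.5223, -0.0509, 0.0124]
eef_rot: [-3.141, -0.0, 1.655]
force: [-0.0, -2.7, 0.4]
time_s: 10.38
ee_pos: [0.5221, -0.0479, 0.0124]
eef_rot: [-3.141, -0.0, 1.655]
force: [0.0, -2.4, -1.2]
```

```bash
python3 -m pendant '[[[-0.01,0.1,0],0],[[-0.01,0.1,0],0],[[-0.01,0.1,0],0],[[0,0.1,0],0]]'|sed -n 1,4p;python3 -m pendant '[[[-0.01,0.1,0],0],[[-0.01,0.1,0],0],[[-0.01,0.1,0],0],[[-0.01,0.1,0],0]]'|sed -n 1,4p;python3 -m pendant '[[[-0.01,0.1,0],0],[[-0.01,0.1,0],0],[[-0.01,0.1,0],0],[[0,0.1,0],0]]'|sed -n 1,4p
```

```text
time_s: 10.72
ee_pos: [0.5217, -0.0439, 0.0124]
eef_rot: [-3.141, -0.0, 1.655]
force: [0.1, -2.8, -1.4]
time_s: 11.05
ee_pos: [0.5214, -0.04, 0.0124]
eef_rot: [-3.142, -0.0, 1.655]
force: [-0.3, -2.4, -2.3]
time_s: 11.38
ee_pos: [0.5211, -0.0364, 0.0124]
eef_rot: [-3.141, 0.001, 1.655]
force: [-0.3, -8.6, -1.7]
```

```bash
python3 -m pendant '[[[-0.01,0.1,0],0],[[-0.01,0.1,0],0],[[-0.01,0.1,0],0],[[0,0.1,0],0]]'|sed -n 1,4p;python3 -m pendant '[[[-0.01,0.1,0],0],[[-0.01,0.1,0],0],[[-0.01,0.1,0],0],[[-0.01,0.1,0],0]]'|sed -n 1,4p
```

```text
time_s: 11.72
ee_pos: [0.5209, -0.0326, 0.0125]
eef_rot: [3.142, 0.001, 1.655]
force: [-0.2, -5.3, -1.1]
time_s: 12.05
ee_pos: [0.5204, -0.0281, 0.0124]
eef_rot: [3.142, 0.0, 1.655]
force: [0.0, -4.6, -2.5]
```

The catches' hump was felt at TCP y ≈ -0.037, peaking around 9 N, so home should be near y ≈ +0.03. I'll slide on at a moderate pace and slow down as it gets close.

```bash
python3 -m pendant '[[[-0.02,0.2,0],0],[[-0.02,0.2,0],0],[[-0.01,0.2,0],0],[[-0.02,0.2,0],0],[[-0.02,0.2,0],0],[[-0.01,0.2,0],0]]'|sed -n 1,4p;python3 -m pendant '[[[-0.02,0.2,0],0],[[-0.02,0.2,0],0],[[-0.01,0.2,0],0],[[-0.02,0.2,0],0],[[-0.02,0.2,0],0],[[-0.01,0.2,0],0]]'|sed -n 1,4p
```

```text
time_s: 12.55
ee_pos: [0.5194, -0.0158, 0.0124]
eef_rot: [-3.142, -0.0, 1.655]
force: [1.0, -4.3, -1.3]
time_s: 13.05
ee_pos: [0.5184, -0.0039, 0.0125]
eef_rot: [-3.142, 0.0, 1.655]
force: [-0.3, -5.5, -2.6]
```

```bash
python3 -m pendant '[[[-0.02,0.2,0],0],[[-0.02,0.2,0],0],[[-0.01,0.2,0],0],[[-0.02,0.2,0],0],[[-0.02,0.2,0],0],[[-0.01,0.2,0],0]]'|sed -n 1,4p;python3 -m pendant '[[[-0.01,0.1,0],0],[[-0.01,0.1,0],0],[[-0.01,0.1,0],0],[[-0.01,0.1,0],0]]'|sed -n 1,4p
```

```text
time_s: 13.55
ee_pos: [0.5174, 0.0081, 0.0125]
eef_rot: [-3.142, 0.0, 1.655]
force: [-0.2, -4.1, -1.7]
time_s: 13.88
ee_pos: [0.517, 0.012, 0.0124]
eef_rot: [3.142, 0.0, 1.655]
force: [0.3, -4.9, -1.3]
```

```bash
python3 -m pendant '[[[-0.01,0.1,0],0],[[-0.01,0.1,0],0],[[-0.01,0.1,0],0],[[0,0.1,0],0]]'|sed -n 1,4p;python3 -m pendant '[[[-0.01,0.1,0],0],[[-0.01,0.1,0],0],[[-0.01,0.1,0],0],[[-0.01,0.1,0],0]]'|sed -n 1,4p; python3 -m pendant '[[[-0.01,0.1,0],0],[[-0.01,0.1,0],0]]'|sed -n 1,4p
```

```text
time_s: 14.22
ee_pos: [0.5167, 0.016, 0.0125]
eef_rot: [-3.142, -0.0, 1.655]
force: [-0.2, -4.2, -0.7]
time_s: 14.55
ee_pos: [0.5163, 0.0201, 0.0125]
eef_rot: [3.142, -0.0, 1.655]
force: [0.2, -4.3, -1.6]
time_s: 14.72
ee_pos: [0.5161, 0.0222, 0.0124]
eef_rot: [-3.142, -0.0, 1.655]
force: [0.4, -3.0, -1.0]
```

```bash
python3 -m pendant '[[[-0.01,0.1,0],0],[[-0.01,0.1,0],0]]'|sed -n 1,4p;python3 -m pendant '[[[-0.01,0.1,0],0],[[0,0.1,0],0]]'|sed -n 1,4p
```

```text
time_s: 14.88
ee_pos: [0.5159, 0.0242, 0.0125]
eef_rot: [-3.142, -0.0, 1.655]
force: [-0.2, -1.2, -1.4]
time_s: 15.05
ee_pos: [0.5158, 0.0259, 0.0125]
eef_rot: [-3.142, 0.0, 1.655]
force: [-1.5, -12.1, -0.7]
```

```bash
python3 -m pendant '[[[0,0,0],0],[[0,0,0],0]]'|sed -n 1,4p;python3 -m pendant '[[[0,0.05,0],0],[[0,0,0],0]]'|sed -n 1,4p
```

```text
time_s: 15.22
ee_pos: [0.5158, 0.0259, 0.0124]
eef_rot: [-3.141, 0.0, 1.655]
force: [0.1, -3.7, -1.4]
time_s: 15.38
ee_pos: [0.5158, 0.0259, 0.0124]
eef_rot: [-3.141, 0.001, 1.655]
force: [-0.2, -8.9, -0.9]
```

```bash
python3 -m pendant '[[[0,0.05,0],0],[[0,0.05,0],0],[[0,0,0],0]]'|sed -n 1,4p;python3 -m pendant '[[[0,0.05,0],0],[[0,0,0],0]]'|sed -n 1,4p
```

```text
time_s: 15.63
ee_pos: [0.5158, 0.026, 0.0125]
eef_rot: [-3.141, 0.002, 1.655]
force: [-2.2, -16.7, -1.0]
time_s: 15.8
ee_pos: [0.5158, 0.026, 0.0125]
eef_rot: [-3.141, 0.003, 1.655]
force: [-1.9, -19.4, -0.1]
```

```bash
python3 -m pendant '[[[0.01,-0.2,0],0],[[0.04,-0.5,0],0],[[0.1,-1.2,0],0],[[0.2,-2.4,0],0],[[0.2,-2.4,0.5],0],[[0,-2,3],0],[[0,-3,3],0],[[0,-4,3],0],[[0,-4,3],0],[[0,-4,1],0],[[0,-4,0],0],[[0,-4,0],0],[[0,0,0],0],[[0,0,0],0]]'
python3 - <<'E'
from tr import *
snap("top","pics/top5.png"); snap("scene","pics/s5.png")
a=cv2.imread("pics/top5.png"); b=cv2.imread("pics/s5.png")
cv2.imwrite("pics/t5c.png",cv2.resize(np.vstack([a[145:245,150:350],b[95:215,190:390]]),None,fx=2.7,fy=2.7,interpolation=cv2.INTER_CUBIC))
E
```

```text
time_s: 16.97
ee_pos: [0.5206, -0.2772, 0.1365]
eef_rot: [-3.141, -0.001, 1.652]
force: [-0.1, 0.3, -0.1]
grip_width: 0.0677
grip_force: 0.0
```

View pics/t5c.png

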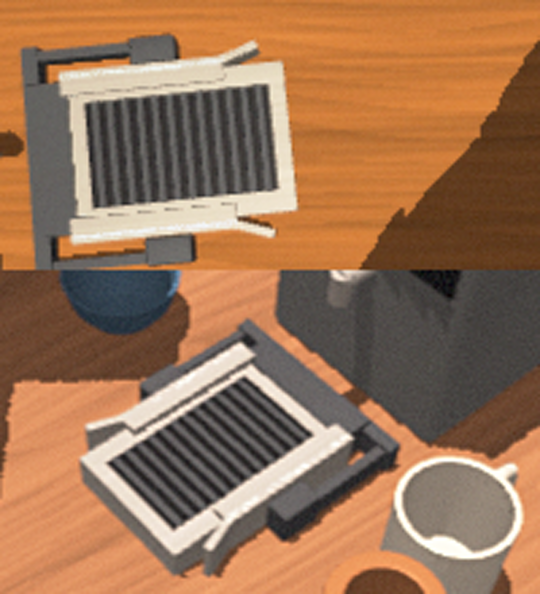

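The picture shows the tray between the runners with its nose against the dark stop bar at (75,90)-(80,215). The tail is at (283,62)-(298,210), and the mug and bowl have not moved. I'll check the pose numerically.

```bash
python3 - <<'E'
from tr import *
q=unproj("pics/top5.png",[(150+x/2.7,145+y/2.7) for x,y in((283,62),(298,210))],.028)[:,:2]
r=(q-O); print(np.c_[r@d,r@n], np.linalg.norm(q[0]-q[1]), "centre x",(r@d).mean()+.08,"yaw",np.arctan2(*((r[1]-r[0])@np.c_[d,n])*[-1,1])if 0 else ((r@d)[0]-(r@d)[1])/.11)
E
```

```text
[[-0.04443947 -0.05299769]
 [-0.04438918  0.05594556]] 0.10894326992222075 centre x 0.03558567204181508 yaw -0.0004571744008236264
```

```bash
python3 -c "
from station import ctrl
print(ctrl.hand_in())"
```

```text
the job is handed in; nothing more can be done
None
```

I pushed the tray home against its stop, about 36 mm inside the mouth and in line with the runners, and handed the job in with the arm clear of the tray; no verdict came back, and the catches, hidden from the cameras, are judged snapped from the force dip just before the hard stop.

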